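Lock the shaker rack with its headed pin

TASK

Make the shaker rack ready to be moved: first stand the tall dark shaker upright in the rack's empty bay, then swing the bar fully shut across the front so that its eye lies in the fork. Then pull the big headed pin out of the block where it is parked (it is held by a snap catch) and push it down through fork and eye until it clicks and its collar is fully home on the fork. Leave everything else where it stands.

Things in the scene. Friction and masses are not known exactly. Their poses are not given: they have to be found in the camera images.
- rack: Fixed steel rack for two shakers. Origin: underside, middle of the row; x along the row to the fork, y to the open front, z up. Base 214 x 115 mm, 4 mm thick; bays 66 mm wide, 78 deep, centres (-35, -8) mm (pepper shaker) and (35, -8) (empty); walls 4 mm thick, 40 high at back, ends and between. At the front: bar pivot post at (-85, 45), 61 mm high, and fork at (90, 45), 68 mm high.
- bar (a joint): Bar's angle (rad) about the vertical pivot at (-85, 45) mm of the rack frame: 0 = shut at its stop, along the rack's +x, eye in line with the fork holes; grows as the end swings out to +y, up to 1.5; starts at 0.7 to 1.1, stays where left (0.06 N m). Bar 14 x 14 mm at height 35 to 49 mm; 175 mm from pivot to the eye, a 34 mm square lug with a vertical 19 mm hole.
- bar_grip (a point): Middle of the top of the bar's upright black grip peg: 18 mm diameter, 36 mm long, its top 85 mm above the counter, its foot on the bar at 49 mm; 95 mm from the pivot.
- fork_mouth (a point): Centre of the fork's upper hole, on its top face, 68 mm above the counter. Two level ears 36 x 41 mm with vertical 19 mm holes in line, at heights 13 to 29 and 56 to 68 mm; the eye goes between. Two sprung noses in the lower hole, 48 mm below the mouth, snap into the pin's groove: the last 15 mm of the push take about 10 N.
- empty_bay (a point): Middle of the floor of the empty bay (4 mm above the counter), where the shaker belongs.
- pin_block: Upright aluminium block 44 x 44 mm, 68 mm high, fixed to the counter, with a vertical 19 mm bore in which the pin is parked. Origin: middle of its underside. It stands in one of four places on the left of the counter, 65 mm or more apart; the shaker, the dip cup and the label roll have the others.
- pin: Steel headed pin, 98 mm long, 0.12 kg. Origin at the tip, z to the head. Shaft 16 mm diameter, 62 long; lowest 8 mm taper to 9 mm; catch groove 15 mm above the tip; collar 36 mm diameter from 62 to 66 mm, which stops on fork or block; round grip knob 26 mm diameter from 66 to 98 mm. Parked with the collar on the block; the catch lets go at about 10 N of upward pull; free after 15 mm.
- shaker: Tall dark steel shaker, 51 mm diameter, 96 mm high, 0.16 kg, body about 50 mm across; starts upright on the left of the counter, in one of the four places. Origin: middle of its underside.
- box_corner (a point): Top front corner, on the robot's right, of the fixed steel warming box at the back of the counter: 175 mm high, 420 mm wide to the left from here, 220 mm deep; go round or over it. A 195 mm high screen runs forward from its left end, and beyond the counter's left end the upright of a tall shelf stands 0.41 m ahead of and 0.52 m left of the base: swing in past it with the arm drawn in.
- pepper: Light steel pepper shaker, 47 mm diameter, 66 mm high, standing in the other bay; must stay. Origin: middle of its underside.
- dip_cup: Steel dip cup, 63 mm diameter, 36 mm high, on the left of the counter; must stay. Origin: middle of its underside.
- label_roll: Roll of white labels, 60 mm diameter, 25 mm high, lying on the left of the counter; must stay. Origin: middle of its underside.
- tall_bottle: Bottle with a screw cap, 83 mm diameter, 212 mm high, at the back right; must stay. Origin: middle of its underside.
- cartons: Low stack of nested food cartons, 142 x 140 mm, 42 mm high, at the back right beyond the fork; must stay. Origin: middle of its underside.
Mind the look-alikes: they are no part of the job. What is shaped like the pin but orange is not meant.

How it is judged:
By the outcome, as a careful person would: the job done as asked, in the order asked, and still so for the second after the job is handed in, with the robot touching nothing.
It also fails if it takes over 72 s, if anything falls off the work surface, if the arm or the gripper's body presses on something with over 40 N, if the wrist force passes 120 N, or if a joint passes its speed limit or range.

ROBOT

A 6-joint arm with a two-finger parallel gripper is mounted at the origin on a cart in front of the work surface, level with it; the furniture and walls round the work are solid. World frame = base frame: x ahead of the robot, y to its left, z up, the work surface at z = 0. Lengths are in mm, angles in degrees, forces in N, time in s.
With the tool pointing down it reaches from about 350 to 850 mm from the base axis. Payload 8.1 kg.
Tool frame: the origin (TCP) lies at the very end of the fingers, on their centre line; the grasp point (between the pads) lies 19 mm behind it; z points along the fingers, y is the line along which they close (so a half turn about z gives the same grasp; the last joint's range is limited). The gripper opens to 85 mm and grips with 20 to 120 N. Pads are 22 mm wide; open, the fingers measure 114 mm over their backs; the gripper's body (76 mm by 85 mm) begins 54 mm behind the grasp point. The pads swing forward as they close: fully open they stand 13 mm farther back than shut.
Start: joints at [-75.138, 7.471, 85.268, -0, 87.261, -4.893], TCP at [202.825, -564.683, 231.292] pointing down, gripper open.
Joint ranges: [-169.43, 169.43], [-51.17, 129.36], [1.28, 143.12], [-76.62, 256.62], [0, 156.53], [-152.29, 152.29]. Speed limits (degrees/s): [136.94, 136.94, 159.86, 180, 180, 180].

INTERFACE

Orientations are given as [roll, pitch, yaw] about the fixed x, y, z axes, in that order (R = Rz(yaw) Ry(pitch) Rx(roll)).
In Python, from bench import status, viewer, job gives the robot as it stands.
- The arm moves only by the tool arm_command, never from a script. Its argument "targets" is a list that holds one entry, the list of rows, each a list of 7 numbers: the shift along the world's x, y, z in m, then the turn, a rotation vector about the world's x, y, z in rad, then the opening, from -1 (shut) to 1 (fully open). In form: [[[dx, dy, dz, rx, ry, rz, gripper], ...]]. A call has 1 to 10 rows; each row shifts and turns the commanded pose from where the row before left it; what a row does not reach is not made up. A row lasts 1/8 s, in which the tool goes at most 62.5 mm and 10.7 degrees, less where a joint would pass 70% of its speed; a pose out of reach is approached as far as the arm can. A call with a gripper value outside its range is refused whole. The fingers move at their own pace and stop on an object; "force" is the grip in N (left out, the last holds). Time passes only in rows, so rows that do not move let the fingers close. It gives the time, the measured TCP pose, the force, the opening and the grip force at its end, in the units of the state.
- status.sense(): the state, without advancing time (a new reading comes with each control period).
- viewer.snapshot(name): name is "side" or "top" or "wrist"; returns the picture (400x640x3 uint8, red, green, blue); there is no depth.
- viewer.camera_model(name): a dict with "vertical_fov" (degrees; the focal length in pixels is half the picture's height over the tangent of half this angle, whatever the lens; pixels are square), "cx", "cy" (the principal point, pixels), "xyz" and "attitude" of the camera in the world. Camera axes: x right, y down, z forward; pixel columns grow to the right and rows downward; lengths in mm; the calibration is good to about 2 mm. The wrist camera is an equidistant fisheye: a pixel r from the principal point sees the ray r / f radians off the axis. A picture is of the moment at which its call begins: read the wrist's pose just before it. camera_model takes no time and is no camera call; for the wrist camera it gives the pose at the moment of the call.
- job.hand_in(): hands the job in; it is judged then, once.
The state is a dict: "time": time; "joint_pos": joint angles; "qd": joint speeds; "joint_efforts": joint torques, N m; "tool_pos": TCP position; "tcp_rot": TCP orientation; "ft_force": force on the tool from outside, world axes, zero at the start; "wrist_torque": the same for the moment, N m; "finger_gap": finger opening in mm; "grip_force": force on a finger pad.
Only numpy, scipy, OpenCV 4.12 (cv2) and the standard library are available. Lean on these libraries where they do the work, as an engineer would, in place of code of your own. Each camera call takes 0.05 s, during which the arm holds its last target. There are 200 camera calls.

## Working session

There is one attempt and no reset: what is moved stays moved. The work goes in short steps, Python scripts to look and compute and a tool call to move; the robot and the scene stay as the last step left them, time stands still between calls to the robot, and variables do not carry over. Pictures are saved under pics/ and viewed, at most 10 in all, crops included, and the job is handed in when it is done.

Besides the shell and the picture viewer there is one more tool, called as a command line: name --argument value ..., lists and objects as JSON in quotes. arm_command: Moves the arm, as the interface text tells. Its arguments: {"type":"object","properties":{"targets":{"type":"array"},"force":{"type":"number"}},"required":["targets"]}

```bash
ls; mkdir -p pics
python3 - <<'E'
from bench import status, viewer
import cv2
for n in("side","top"):
    im=viewer.snapshot(n); cv2.imwrite(f"pics/{n}0.png",im[:,:,::-1]); print(n,viewer.camera_model(n))
print(viewer.camera_model("wrist")); s=status.sense(); print(s)
E
```

```text
pics
side {'vertical_fov': 53.95289588099702, 'cx': 315.54200433021754, 'cy': 196.6461618005263, 'xyz': array([411.85427403, 655.8633461 , 814.26103056]), 'attitude': array([-1.36959409e+02,  1.75982665e-02, -1.63537111e+02])}
top {'vertical_fov': 47.92254289142112, 'cx': 323.43872540203915, 'cy': 202.95512403562603, 'xyz': array([ 428.31180698,   24.04455695, 1302.08425511]), 'attitude': array([-171.73402842,   -0.37229107,  -90.51078303])}
{'vertical_fov': 65.70646984690485, 'cx': 320.1083073814566, 'cy': 195.92577472228507, 'xyz': array([ 264.38796697, -541.81497145,  374.03701425]), 'attitude': array([ 1.64757946e+02,  1.25919174e-01, -7.02550210e+01])}
{'time': 0.1, 'joint_pos': array([-7.51395789e+01,  7.51236203e+00,  8.53249725e+01,  8.06178373e-04,
        8.72601625e+01, -4.89216378e+00]), 'qd': array([-0.09385492, -0.13137073, -0.11604012, -0.02539476, -0.00053364,
       -0.04533904]), 'joint_efforts': array([ 4.50424131e-04, -5.70948279e+01, -5.01942122e+01, -2.35873113e-04,
        8.11836304e-03,  7.54826874e-05]), 'tool_pos': array([ 202.68113269, -564.19755623,  230.31431149]), 'tcp_rot': array([-1.79902927e+02, -9.11686638e-03,  1.97525379e+01]), 'ft_force': array([-0.71792735, -0.72430997,  0.42322932]), 'wrist_torque': array([-0.07405539,  0.01041008,  0.0050201 ]), 'grip_force': 0.0, 'finger_gap': 85.24193850438165}
```

View pics/top0.png

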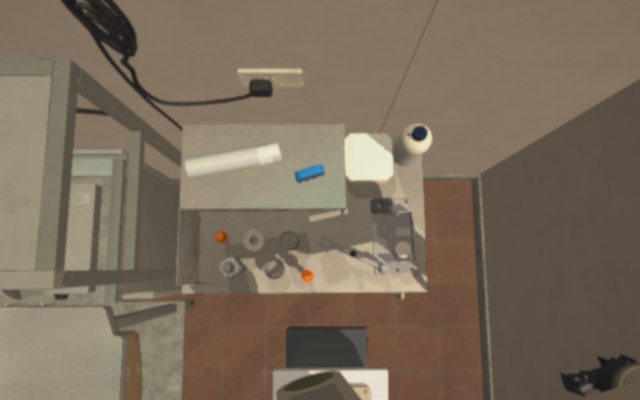

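View pics/side0.png

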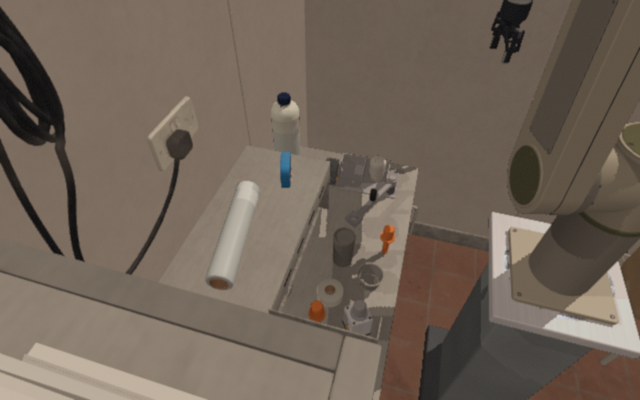

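Run:
```python
import cv2,numpy as np
a=cv2.imread("pics/top0.png")[185:300,175:435]; b=cv2.imread("pics/side0.png")[140:340,265:425]
a=cv2.resize(a,None,fx=3,fy=3,interpolation=cv2.INTER_CUBIC)
cv2.imwrite("pics/topc.png",cv2.convertScaleAbs(a,alpha=1.5))
b=cv2.resize(b,None,fx=3,fy=3,interpolation=cv2.INTER_CUBIC)
cv2.imwrite("pics/sidec.png",cv2.convertScaleAbs(b,alpha=1.5))
```

```text
(no output)
```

View pics/topc.png

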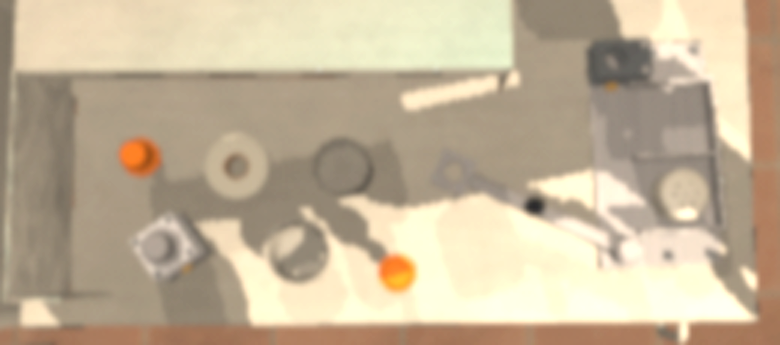

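View pics/sidec.png

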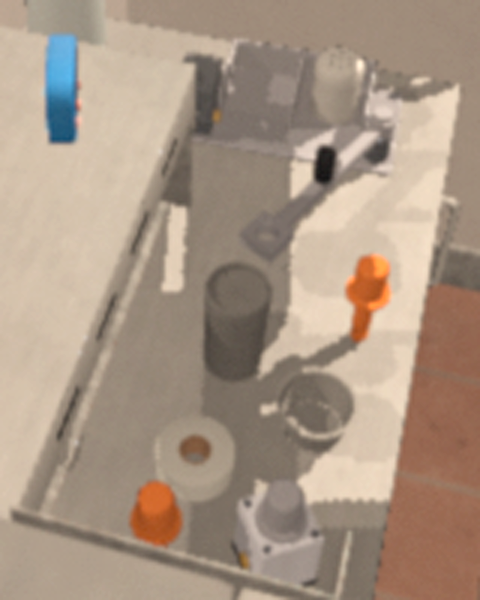

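```bash
cat > h.py <<'E'
import numpy as np, cv2
from scipy.spatial.transform import Rotation as R
from bench import status, viewer
def cam(n):
    m=viewer.camera_model(n); return dict(f=200/np.tan(np.radians(m["vertical_fov"]/2)),c=np.array([m["cx"],m["cy"]]),p=np.array(m["xyz"]),R=R.from_euler("xyz",m["attitude"],degrees=True).as_matrix(),fish=n=="wrist")
def ray(m,px):
    d=(np.array(px,float)-m["c"])/m["f"]
    if m["fish"]:
        r=np.hypot(*d); v=np.r_[d*(np.sin(r)/max(r,1e-9)),np.cos(r)]
    else: v=np.r_[d,1]
    v=m["R"]@v; return v/np.linalg.norm(v)
def onz(m,px,z):
    d=ray(m,px); return m["p"]+d*(z-m["p"][2])/d[2]
def proj(m,X):
    v=m["R"].T@(np.array(X,float)-m["p"])
    if m["fish"]:
        r=np.hypot(v[0],v[1]); return m["c"]+m["f"]*np.arctan2(r,v[2])*v[:2]/max(r,1e-9)
    return m["c"]+m["f"]*v[:2]/v[2]
def tri(obs):
    A=np.zeros((3,3));b=np.zeros(3)
    for m,px in obs:
        d=ray(m,px);P=np.eye(3)-np.outer(d,d);A+=P;b+=P@m["p"]
    X=np.linalg.solve(A,b); return X,[np.linalg.norm(np.cross(ray(m,px),X-m["p"])) for m,px in obs]
E
python3 - <<'E'
from h import *
t=cam("top");s=cam("side")
T=lambda x,y:(x/3+175-1/3,y/3+185-1/3)
S=lambda x,y:(x/3+265-1/3,y/3+140-1/3)
np.set_printoptions(precision=1,suppress=True)
for n,a,b in [("peg",(536,205),(325,150)),("eye",(455,172),(265,235)),("shakertop",(343,165),(240,287)),("pinknob",(158,244),(285,492)),("pepper",(687,187),(340,62)),("pivot",(627,250),(380,135)),("orange1",(397,270),(374,265)),("orange2",(138,155),(155,492)),("roll",(236,166),(194,448)),("cup",(298,250),(318,395)),("boxcorner",(513,70),(195,60))]:
    print(n,*tri([(t,T(*a)),(s,S(*b))]))
print("fork",onz(t,T(615,60),68),"rackcorner",onz(t,T(598,268),4),onz(t,T(722,235),40),onz(t,T(716,85),40))
E
```

```text
peg [469.2 -64.8  83. ] [np.float64(0.7497255314029347), np.float64(0.7497255314029938)]
eye [502.3   7.2  40. ] [np.float64(1.2306242798308735), np.float64(1.2306242798308549)]
shakertop [504.7 107.8  93. ] [np.float64(0.4747160017758629), np.float64(0.474716001775801)]
pinknob [435.8 270.  100.1] [np.float64(0.8548702738678834), np.float64(0.8548702738680298)]
pepper [ 482.1 -205.2   61.9] [np.float64(2.248840962724038), np.float64(2.2488409627240076)]
pivot [ 428.  -153.2   27.8] [np.float64(0.38252492774290575), np.float64(0.3825249277428562)]
orange1 [410.6  59.8  96. ] [np.float64(1.4574908412060719), np.float64(1.4574908412060938)]
orange2 [516.9 291.1  93.8] [np.float64(1.321758565066559), np.float64(1.3217585650664891)]
roll [509.9 213.5  25.2] [np.float64(0.5257056343548037), np.float64(0.5257056343548163)]
cup [430.  152.7  42.3] [np.float64(0.39776221367671666), np.float64(0.3977622136767312)]
boxcorner [580.1 -40.3 179. ] [np.float64(1.9630515821180197), np.float64(1.9630515821180523)]
fork [ 601.5 -141.4   68. ] rackcorner [ 411.  -128.4    4. ] [ 440.7 -240.1   40. ] [ 580.9 -239.8   40. ]
```

arm_command --targets '[[[0.024, 0.0355, 0.002, 0, 0, 0, 1], [0.024, 0.0355, 0.002, 0, 0, 0, 1], [0.024, 0.0355, 0.002, 0, 0, 0, 1], [0.024, 0.0355, 0.002, 0, 0, 0, 1], [0.024, 0.0355, 0.002, 0, 0, 0, 1], [0.024, 0.0355, 0.002, 0, 0, 0, 1], [0.024, 0.0355, 0.002, 0, 0, 0, 1], [0.024, 0.0355, 0.002, 0, 0, 0, 1], [0.024, 0.0355, 0.002, 0, 0, 0, 1], [0.024, 0.0355, 0.002, 0, 0, 0, 1]]]'

```text
time: 1.35
tool_pos: [443.3, -208.3, 251.0]
tcp_rot: [-180.0, 0.0, 19.8]
ft_force: [0.3, 1.0, -1.2]
finger_gap: 85.6
grip_force: 0.0
```

arm_command --targets '[[[0, 0, 0, 0, 0, 0, 1], [0, 0, 0, 0, 0, 0, 1], [0, 0, 0, 0, 0, 0, 1]]]'

```text
time: 1.72
tool_pos: [442.2, -210.5, 251.0]
tcp_rot: [-180.0, 0.0, 19.7]
ft_force: [0.0, 0.6, -0.4]
finger_gap: 85.2
grip_force: 0.0
```

```bash
cat >> h.py <<'E'
import pickle
def shot(name):
    m=cam("wrist"); im=viewer.snapshot("wrist"); s=status.sense(); np.set_printoptions(precision=2,suppress=True)
    print(s["time"],s["tool_pos"],s["tcp_rot"],s["ft_force"],s["finger_gap"])
    cv2.imwrite(f"pics/{name}.png",im[:,:,::-1]); pickle.dump(m,open(f"pics/{name}.pkl","wb")); return m
def load(name): return pickle.load(open(f"pics/{name}.pkl","rb"))
E
python3 -c "from h import *;shot('w1')"
```

```text
1.775 [ 442.26 -210.54  251.1 ] [-179.99    0.02   19.67] [-0.73 -0.46  0.46] 85.32368214594607
```

arm_command --targets '[[[0.02, 0.03, 0, 0, 0, 0, 1], [0.02, 0.03, 0, 0, 0, 0, 1], [0.02, 0.03, 0, 0, 0, 0, 1], [0, 0, 0, 0, 0, 0, 1], [0, 0, 0, 0, 0, 0, 1], [0, 0, 0, 0, 0, 0, 1]]]'

```text
time: 2.52
tool_pos: [502.3, -120.8, 251.3]
tcp_rot: [180.0, 0.0, 19.7]
ft_force: [-0.1, 0.3, 0.4]
finger_gap: 85.3
grip_force: 0.0
```

```bash
python3 -c "
from h import *;shot('w2')
a=cv2.imread('pics/w1.png')[:300,100:640];b=cv2.imread('pics/w2.png')[:300,100:640]
cv2.imwrite('pics/w12.png',np.vstack([a,b]))"
```

```text
2.575 [ 502.38 -120.72  251.32] [179.99   0.01  19.67] [0.04 0.48 0.44] 85.53363662885883
```

View pics/w12.png

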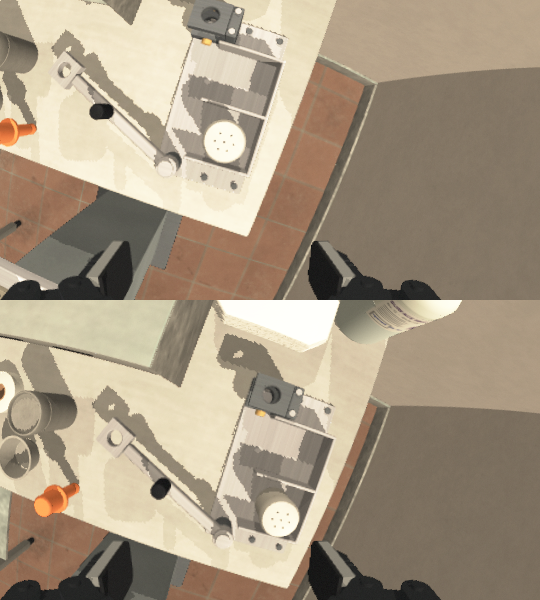

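Run:
```python
import cv2,numpy as np
a=cv2.imread('pics/w1.png');b=cv2.imread('pics/w2.png')
def c(im,x,y): return cv2.resize(im[y:y+50,x:x+50],(250,250),interpolation=cv2.INTER_CUBIC)
P1=[(286,0),(172,84),(242,143)];P2=[(346,70),(236,164),(297,213)]
cv2.imwrite('pics/det.png',np.vstack([np.hstack([c(a,*p) for p in P1]),np.hstack([c(b,*p) for p in P2])]))
```

```text
(no output)
```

View pics/det.png

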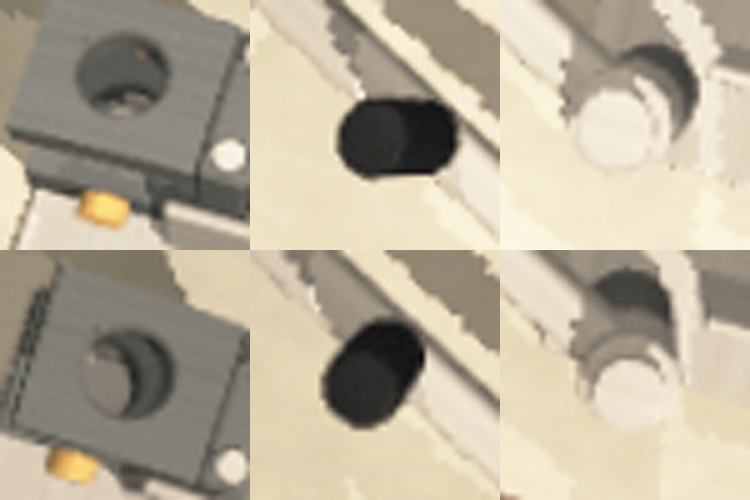

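Run:
```python
from h import *
np.set_printoptions(precision=1,suppress=True)
a,b=load('w1'),load('w2')
O=dict(fork=((310.2,14.6),(371.4,94.4)),peg=((196.2,111.2),(258,191.6)),pivot=((264.2,168.6),(323.6,241.2)),pepper=((324.3,142),(380.3,217.5)),eye=((164,71),(216.5,137)))
for n,(p,q) in O.items(): X,e=tri([(a,p),(b,q)]); O[n]=X; print(n,X,e[0])
f,p=O["fork"],O["pivot"]; v=(f-p)[:2]; th=np.arctan2(v[1],v[0]); print("len",np.hypot(*v),"rackyaw",np.degrees(th))
c,s=np.cos(th),np.sin(th); Rr=np.array([[c,-s],[s,c]])
o=(f[:2]+p[:2])/2-Rr@[2.5,45]; W=lambda x,y:o+Rr@[x,y]
print("origin",o,"bay",W(35,-8),"pep",W(-35,-8),"pegshut",W(10,45))
print("bar",*[ (np.degrees(np.arctan2(*(O[k]-p)[1::-1])-th),np.hypot(*(O[k]-p)[:2])) for k in("peg","eye")])
for nm,q in (("w2",(143-0,400)),):pass
# shaker in w2: fit
m=b; print("shaker px pred",proj(m,(505,108,96)),proj(m,(505,108,0)), "pin", proj(m,(436,270,104)))
t=cam("top"); print("bottle",onz(t,(418,134),212),"screen",onz(t,(198,260),195),onz(t,(180,295),195))
```

```text
fork [ 601.9 -141.7   68.2] 0.02105496820972125
peg [466.8 -63.8  84.7] 0.05507094906749035
pivot [ 427.9 -150.4   63.3] 0.7854835151011778
pepper [ 476.7 -202.8   60.9] 0.5767169735414474
eye [499.4   8.1  47.6] 1.82353020921256
len 174.19858909740606 rackyaw 2.878744996604218
origin [ 514.7 -191.1] bay [ 550.  -197.3] pep [ 480.1 -200.9] pegshut [ 522.4 -145.7]
bar (np.float64(62.94787955744707), np.float64(94.99666671574505)) (np.float64(62.84608950976055), np.float64(173.9064407437684))
shaker px pred [125.1 112. ] [164.3 110.5] pin [ 29.6 136.4]
bottle [ 759.4 -223.1  212. ] screen [451.1 322.3 195. ] [367.8 363.  195. ]
```

arm_command --targets '[[[-0.01, 0.037, 0, 0, 0, 0, 1], [-0.01, 0.037, 0, 0, 0, 0, 1], [-0.01, 0.037, 0, 0, 0, 0, 1], [-0.01, 0.037, 0, 0, 0, 0, 1], [-0.01, 0.037, 0, 0, 0, 0, 1], [-0.01, 0.037, 0, 0, 0, 0, 1], [0, 0, 0, 0, 0, 0, 1], [0, 0, 0, 0, 0, 0, 1], [0, 0, 0, 0, 0, 0, 1]]]'

```text
time: 3.7
tool_pos: [443.1, 101.3, 251.3]
tcp_rot: [180.0, 0.0, 19.7]
ft_force: [-0.3, 0.6, -0.5]
finger_gap: 85.0
grip_force: 0.0
```

```bash
python3 -c "from h import *;shot('w3')"
```

```text
3.75 [443.08 101.31 251.25] [179.99   0.01  19.66] [0.42 0.87 0.68] 85.72686465262694
```

arm_command --targets '[[[0, 0.03, 0, 0, 0, 0, 1], [0, 0.03, 0, 0, 0, 0, 1], [0, 0.03, 0, 0, 0, 0, 1], [0, 0, 0, 0, 0, 0, 1], [0, 0, 0, 0, 0, 0, 1], [0, 0, 0, 0, 0, 0, 1]]]'

```text
time: 4.5
tool_pos: [443.0, 191.3, 251.3]
tcp_rot: [180.0, 0.0, 19.7]
ft_force: [0.2, -0.1, 0.2]
finger_gap: 85.6
grip_force: 0.0
```

```bash
python3 -c "
from h import *;shot('w4')
a=cv2.imread('pics/w3.png')[:300];b=cv2.imread('pics/w4.png')[:300]
cv2.imwrite('pics/w34.png',np.vstack([a,b]))"
```

```text
4.55 [443.05 191.43 251.35] [179.99  -0.01  19.68] [ 0.16 -0.67  0.7 ] 85.3830480565086
```

View pics/w34.png

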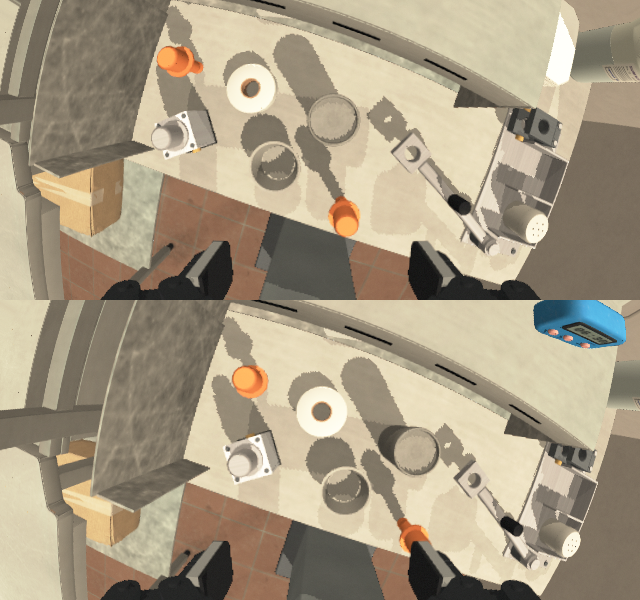

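Run:
```python
import cv2,numpy as np
a=cv2.imread('pics/w3.png');b=cv2.imread('pics/w4.png')
def c(im,x,y): return cv2.resize(im[y:y+70,x:x+80],(400,350)[:2],interpolation=cv2.INTER_CUBIC)[:300]
cv2.imwrite('pics/det2.png',np.vstack([np.hstack([c(a,140,100),c(a,292,90)]),np.hstack([c(b,210,125),c(b,370,120)])]))
```

```text
(no output)
```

View pics/det2.png

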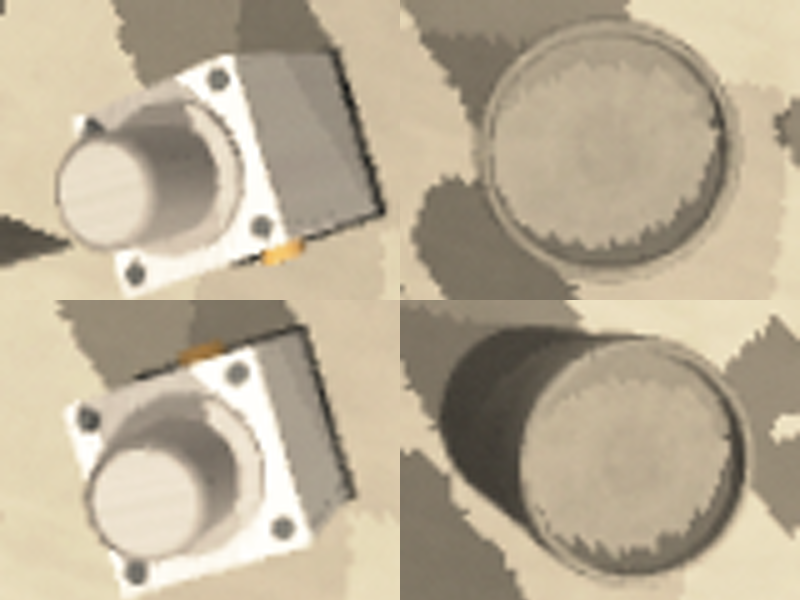

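Run:
```python
from h import *
np.set_printoptions(precision=1,suppress=True)
a,b=load('w3'),load('w4')
for n,p,q in(("pin",(161,138.2),(238.8,165)),("shaker",(333.8,119.6),(416.6,151))): print(n,*tri([(a,p),(b,q)]))
```

```text
pin [432.3 272.7 101.9] [np.float64(0.10627516842303407), np.float64(0.10627516842304377)]
shaker [503.9 109.3  90.3] [np.float64(0.33440706396634673), np.float64(0.3344070639664285)]
```

arm_command --targets '[[[0.0203, -0.0273, 0, 0, 0, 0, 1], [0.0203, -0.0273, 0, 0, 0, 0, 1], [0.0203, -0.0278, 0, 0, 0, 0, 1], [0, 0, -0.03, 0, 0, 0, 1], [0, 0, -0.04, 0, 0, 0, 1], [0, 0, -0.04, 0, 0, 0, 1], [0, 0, -0.04, 0, 0, 0, 1], [0, 0, -0.03, 0, 0, 0, 1], [0, 0, -0.019, 0, 0, 0, 1], [0, 0, 0, 0, 0, 0, 1]]]'

```text
time: 5.8
tool_pos: [502.7, 109.5, 51.1]
tcp_rot: [-180.0, 0.2, 19.7]
ft_force: [0.4, 0.6, -0.3]
finger_gap: 85.4
grip_force: 0.0
```

arm_command --targets '[[[0, 0, 0, 0, 0, 0, 1], [0, 0, 0, 0, 0, 0, -1], [0, 0, 0, 0, 0, 0, -1], [0, 0, 0, 0, 0, 0, -1], [0, 0, 0, 0, 0, 0, -1], [0, 0, 0, 0, 0, 0, -1], [0, 0, 0, 0, 0, 0, -1]]]' --force 45

```text
time: 6.68
tool_pos: [504.7, 110.2, 53.6]
tcp_rot: [180.0, -0.1, 19.8]
ft_force: [-1.0, 0.6, 7.6]
finger_gap: 49.5
grip_force: 46.3
```

arm_command --targets '[[[0, 0, 0.015, 0, 0, 0, -1], [0, 0, 0.03, 0, 0, 0, -1], [0, 0, 0.035, 0, 0, 0, -1], [0, 0, 0.03, 0, 0, 0, -1], [0.004, -0.03, 0, 0, 0, -0.04, -1], [0.006, -0.04, 0, 0, 0, -0.05, -1], [0.006, -0.04, 0, 0, 0, -0.05, -1], [0.006, -0.04, 0, 0, 0, -0.05, -1], [0.006, -0.04, 0, 0, 0, -0.05, -1], [0.006, -0.04, 0, 0, 0, -0.053, -1]]]'

```text
time: 7.92
tool_pos: [537.8, -121.4, 163.2]
tcp_rot: [180.0, -0.0, 2.9]
ft_force: [0.5, -0.6, -1.3]
finger_gap: 49.3
grip_force: 46.9
```

arm_command --targets '[[[0.006, -0.04, 0, 0, 0, 0, -1], [0.005, -0.037, 0, 0, 0, 0, -1], [0, 0, 0, 0, 0, 0, -1], [0, 0, 0, 0, 0, 0, -1], [0, 0, 0, 0, 0, 0, -1], [0, 0, 0, 0, 0, 0, -1]]]'

```text
time: 8.68
tool_pos: [548.8, -196.2, 162.4]
tcp_rot: [-180.0, -0.0, 3.0]
ft_force: [0.5, 0.3, -1.0]
finger_gap: 49.4
grip_force: 47.1
```

```bash
python3 -c "
from h import *;m=shot('w5'); print(proj(m,(550,-197,4)),proj(m,(601.9,-141.7,68)))"
```

```text
8.725 [ 548.79 -196.3   162.44] [180.    -0.     3.03] [ 1.21  0.43 -1.66] 49.25880515738104
[321.37 178.47] [253.98 127.02]
```

View pics/w5.png

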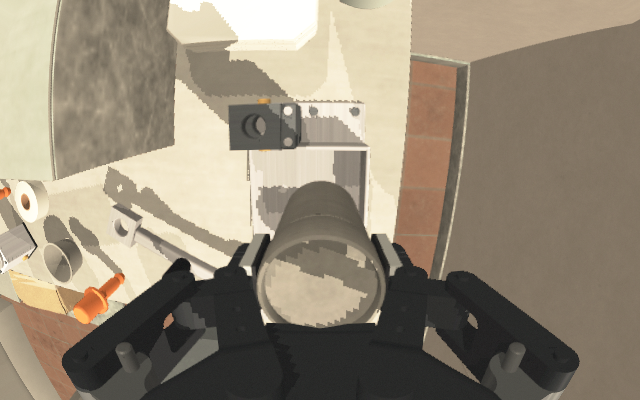

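```bash
python3 -c "
from h import *;m=load('w5')
for dx in(-5,0,5):
  for z in(206,110):
    t=np.linspace(0,6.28,60);P=np.array([proj(m,(548.8+dx+25.5*np.cos(u),-196.3+25.5*np.sin(u),z)) for u in t]);print(dx,z,P.min(0),P.max(0))"
```

```text
-5 206 [255.46189567 244.38439034] [385.71860544 350.19823594]
-5 110 [282.65232958 183.38912073] [358.18674807 254.45660725]
0 206 [254.92989052 231.30415784] [387.61334107 341.94798517]
0 110 [282.77017794 175.85996677] [358.854116   248.03270753]
5 206 [254.43363015 217.76753444] [389.51752935 333.27768329]
5 110 [282.9027788  168.25547333] [359.51725365 241.48270799]
```

arm_command --targets '[[[0.0025, -0.001, -0.02, 0, 0, 0, -1], [0, 0, -0.025, 0, 0, 0, -1], [0, 0, -0.025, 0, 0, 0, -1], [0, 0, -0.02, 0, 0, 0, -1], [0, 0, -0.01, 0, 0, 0, -1], [0, 0, -0.004, 0, 0, 0, -1], [0, 0, 0, 0, 0, 0, -1], [0, 0, 0, 0, 0, 0, -1]]]'

```text
time: 9.72
tool_pos: [551.9, -198.4, 59.3]
tcp_rot: [180.0, -0.1, 3.0]
ft_force: [0.3, 0.9, -1.4]
finger_gap: 49.6
grip_force: 47.1
```

arm_command --targets '[[[0, 0, -0.0015, 0, 0, 0, -1], [0, 0, -0.001, 0, 0, 0, -1], [0, 0, 0, 0, 0, 0, -1]]]'

```text
time: 10.1
tool_pos: [552.4, -198.5, 57.7]
tcp_rot: [179.9, -0.1, 3.0]
ft_force: [-1.9, 0.6, 8.2]
finger_gap: 49.6
grip_force: 47.8
```

arm_command --targets '[[[0, 0, 0, 0, 0, 0, 0.3], [0, 0, 0, 0, 0, 0, 0.6], [0, 0, 0, 0, 0, 0, 0.6], [0, 0, 0, 0, 0, 0, 0.6], [0, 0, 0.03, 0, 0, 0, 0.6], [0, 0, 0.04, 0, 0, 0, 0.6], [0, 0, 0.03, 0, 0, 0, 0.6]]]' --force 25

```text
time: 10.98
tool_pos: [551.6, -198.3, 157.5]
tcp_rot: [180.0, -0.1, 3.0]
ft_force: [-0.2, 0.2, -1.0]
finger_gap: 68.6
grip_force: 0.0
```

arm_command --targets '[[[-0.0095, 0.015, 0, 0, 0, 0.1745, 0.2], [-0.0095, 0.015, 0, 0, 0, 0.1745, 0.2], [-0.0095, 0.015, 0, 0, 0, 0.1745, 0.2], [-0.0095, 0.015, 0, 0, 0, 0.1745, 0.2], [-0.0095, 0.015, 0, 0, 0, 0.1745, 0.2], [-0.0095, 0.015, 0, 0, 0, 0.1745, 0.2], [-0.0095, 0.015, 0, 0, 0, 0.1745, 0.2], [-0.0095, 0.015, 0, 0, 0, 0.1745, 0.2], [-0.0095, 0.015, 0, 0, 0, 0.1745, 0.2], [0, 0, 0, 0, 0, 0, 0.2]]]'

```text
time: 12.22
tool_pos: [465.4, -62.4, 155.8]
tcp_rot: [180.0, -0.0, 93.0]
ft_force: [0.2, -0.4, 0.2]
finger_gap: 51.6
grip_force: 0.0
```

arm_command --targets '[[[0, 0, 0, 0, 0, 0, 0.2], [0, 0, 0, 0, 0, 0, 0.2]]]'

```text
time: 12.48
tool_pos: [466.0, -63.6, 155.8]
tcp_rot: [180.0, 0.0, 92.8]
ft_force: [0.9, 0.4, 0.2]
finger_gap: 51.2
grip_force: 0.0
```

```bash
python3 -c "
from h import *;m=shot('w6'); print(proj(m,(466.8,-63.8,85)),proj(m,(550,-197.3,100)),proj(m,(480,-201,70)))
cv2.imwrite('pics/t1.png',viewer.snapshot('top')[185:300,175:435,::-1])"
```

```text
12.525 [465.96 -63.59 155.81] [180.     0.01  92.82] [0.39 0.06 0.89] 51.26114096389064
[322.44 207.24] [406.97 356.59] [328.67 339.16]
```

View pics/w6.png

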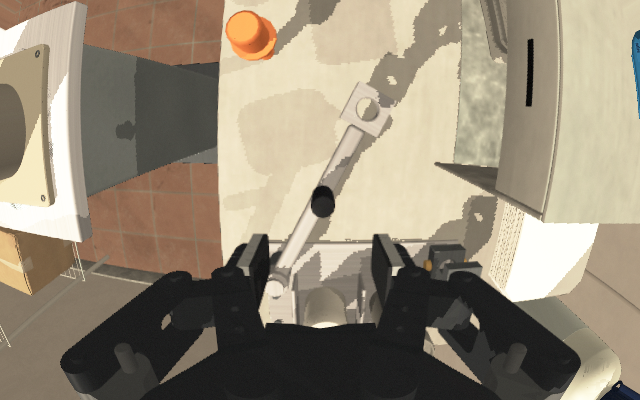

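arm_command --targets '[[[0, 0, -0.03, 0, 0, 0, 0.2], [0, 0, -0.035, 0, 0, 0, 0.2], [0, 0, -0.025, 0, 0, 0, 0.2], [0, 0, -0.008, 0, 0, 0, 0.2], [0, 0, 0, 0, 0, 0, -1], [0, 0, 0, 0, 0, 0, -1], [0, 0, 0, 0, 0, 0, -1], [0, 0, 0, 0, 0, 0, -1], [0, 0, 0, 0, 0, 0, -1]]]' --force 25

```text
time: 13.7
tool_pos: [466.9, -63.3, 59.2]
tcp_rot: [179.9, 0.0, 93.0]
ft_force: [-0.5, 0.5, 6.3]
finger_gap: 17.1
grip_force: 25.5
```

arm_command --targets '[[[0.0131, -0.0072, 0, 0, 0, 0, -1], [0.0118, -0.0091, 0, 0, 0, 0, -1], [0.0102, -0.0109, 0, 0, 0, 0, -1], [0.0084, -0.0123, 0, 0, 0, 0, -1], [0.0064, -0.0135, 0, 0, 0, 0, -1], [0.0042, -0.0143, 0, 0, 0, 0, -1], [0.0019, -0.0146, 0, 0, 0, 0, -1], [0, 0, 0, 0, 0, 0, -1], [0, 0, 0, 0, 0, 0, -1]]]'

```text
time: 14.82
tool_pos: [523.2, -146.0, 58.6]
tcp_rot: [179.8, 0.1, 92.9]
ft_force: [5.6, 0.1, -0.2]
finger_gap: 17.2
grip_force: 25.7
```

arm_command --targets '[[[-0.0005, -0.001, 0, 0, 0, 0, -1], [0, -0.001, 0, 0, 0, 0, -1], [0, 0, 0, 0, 0, 0, -1]]]'

```text
time: 15.2
tool_pos: [523.3, -147.3, 58.6]
tcp_rot: [179.7, 0.0, 92.9]
ft_force: [9.6, 3.4, -0.8]
finger_gap: 17.1
grip_force: 25.5
```

arm_command --targets '[[[-0.001, -0.001, 0, 0, 0, 0, -1], [0, 0, 0, 0, 0, 0, -1]]]'

```text
time: 15.45
tool_pos: [523.3, -148.3, 58.7]
tcp_rot: [179.6, 0.1, 92.9]
ft_force: [15.9, 2.7, -7.2]
finger_gap: 17.1
grip_force: 25.4
```

arm_command --targets '[[[0.0015, 0, 0, 0, 0, 0, -1], [0, 0, 0, 0, 0, 0, 0.0], [0, 0, 0, 0, 0, 0, 0.0], [0, 0, 0, 0, 0, 0, 0.0], [0, 0, 0.03, 0, 0, 0, 0.0], [0, 0, 0.04, 0, 0, 0, 0.0], [0, 0, 0.04, 0, 0, 0, 0.0], [0, -0.02, 0, 0, 0, 0, 0], [0, -0.03, 0, 0, 0, 0, 0], [0, 0, 0, 0, 0, 0, 0]]]'

```text
time: 16.7
tool_pos: [520.8, -199.9, 166.6]
tcp_rot: [-179.9, -0.0, 92.8]
ft_force: [-0.3, 0.1, -0.7]
finger_gap: 42.3
grip_force: 0.0
```

arm_command --targets '[[[0, 0, 0, 0, 0, 0, 0], [0, 0, 0, 0, 0, 0, 0]]]'

```text
time: 16.95
tool_pos: [521.4, -197.4, 167.1]
tcp_rot: [-179.9, -0.0, 93.0]
ft_force: [0.4, 1.1, 0.0]
finger_gap: 42.7
grip_force: 0.0
```

```bash
cat > peg.py <<'E'
from h import *
import sys
m=shot(sys.argv[1]); g=cv2.imread(f'pics/{sys.argv[1]}.png',0)
p=proj(m,(522.4,-145.7,85)); print("pred peg top/foot",p,proj(m,(522.4,-145.7,49)),"fork",proj(m,(601.9,-141.7,68)),"shaker",proj(m,(550,-197.3,100)))
for thr in(35,50):
    n,l,st,c=cv2.connectedComponentsWithStats((g<thr).astype(np.uint8))
    for i in range(1,n):
        if st[i,4]>60 and np.hypot(*(c[i]-p))<60: print(thr,st[i],c[i])
x,y=(int(v) for v in proj(m,(601.9,-141.7,68))); 
# coarse print round the mouth
print(g[max(y-16,0):y+17:2,x-18:x+19:2])
E
python3 peg.py w7
```

```text
17.0 [ 521.55 -197.36  167.36] [-179.96   -0.03   92.99] [ 0.62 -0.7   0.28] 42.790074159437765
pred peg top/foot [326.54 134.4 ] [325.75 131.62] fork [424.16 135.5 ] shaker [361.18 210.35]
35 [315 118  23  23 355] [326.94 128.81]
50 [315 118  23  24 427] [326.27 129.18]
[[ 97  98  97  99  99  96  97  97  98  96 100  98  93  95  98  96  98  98
   96]
 [ 97  94  96  99  98  98  98  98  97  96  97  98  95  96  98  96  96  99
   95]
 [ 99  95  99 100 100  97  97  91  89  87  88  93  93  75  98  94  97  97
   95]
 [ 98  96  97  99  98  97  83  61  60  62  65  69  81  87  97  96  96  98
   96]
 [100  96  98  99  99  80  36  44  57  63  63  98  69  76  96  95  97  96
   96]
 [100  97  99  98  95  77  77  41  58  63  66  76 108  66  85  97  97  97
   94]
 [100  98 100  99  91  76  86  44  60  66  67  91 106  64  69  95  98  98
   97]
 [100  95  99  97  85  72  84  54  68  67  78 108 112  62  63  87  99  96
   95]
 [100  96 100  94 103  55  73  71  69  78  90 102 114  58  59  83  97  97
   97]
 [ 98  96  99  95  78  76  74  78  86  92  93  93  89  52  57  84  96  97
   96]
 [100  97  99  98  68  91  91  94  92  95  93  99  55  46  53  88  96  94
   95]
 [ 99  96 100 100  90  88  92  96  93  96  92  80  38  41  70  93  98  96
   96]
 [100  98  97  98  99  81  92  94  93  95  73  38  36  59  87  97  98  96
   96]
 [ 98  98 100  98 100  96  75  67  66  49  39  43  58  84  96  95  99  96
   96]
 [ 98  97  98  99  97  98  97  86  73  59  66  75  89  97  95  97  99  94
   96]
 [ 60  97  96  98  98  98  96  99  95  98  99  96  93  97  95  95  98  95
   97]
 [ 75  88  92  97  97  97  96  97  96  98  98  96  92  96  96  97  99  93
   97]]
```

arm_command --targets '[[[0, 0.03, 0, 0, 0, 0, -1], [0, 0.03, 0, 0, 0, 0, -1], [0.0005, 0.026, 0, 0, 0, 0, -1], [0, 0, -0.025, 0, 0, 0, -1], [0, 0, -0.035, 0, 0, 0, -1], [0, 0, -0.03, 0, 0, 0, -1], [0, 0, -0.018, 0, 0, 0, -1], [0, 0, 0, 0, 0, 0, -1], [0, 0, 0, 0, 0, 0, -1]]]'

```text
time: 18.12
tool_pos: [523.2, -112.2, 61.1]
tcp_rot: [179.9, 0.0, 93.0]
ft_force: [0.6, 0.1, 0.9]
finger_gap: -0.1
grip_force: 0.0
```

arm_command --targets '[[[0, -0.004, 0, 0, 0, 0, -1], [0, -0.004, 0, 0, 0, 0, -1], [0, -0.002, 0, 0, 0, 0, -1], [0, 0, 0, 0, 0, 0, -1], [0, 0, 0, 0, 0, 0, -1]]]'

```text
time: 18.75
tool_pos: [522.2, -122.0, 59.8]
tcp_rot: [-180.0, -0.0, 92.9]
ft_force: [-0.3, 0.5, -0.4]
finger_gap: -0.2
grip_force: 0.0
```

arm_command --targets '[[[0, -0.002, 0, 0, 0, 0, -1], [0, -0.002, 0, 0, 0, 0, -1], [0, 0, 0, 0, 0, 0, -1], [0, 0, 0, 0, 0, 0, -1]]]'

```text
time: 19.25
tool_pos: [522.3, -125.6, 59.7]
tcp_rot: [180.0, -0.0, 93.0]
ft_force: [1.7, 5.3, 0.5]
finger_gap: 0.1
grip_force: 2.2
```

arm_command --targets '[[[0, -0.002, 0, 0, 0, 0, -1], [0, 0, 0, 0, 0, 0, -1], [0, 0, 0, 0, 0, 0, -1]]]'

```text
time: 19.62
tool_pos: [522.3, -125.7, 59.7]
tcp_rot: [-180.0, -0.2, 93.0]
ft_force: [0.6, 13.8, 3.4]
finger_gap: 0.1
grip_force: 6.7
```

arm_command --targets '[[[0, 0.01, 0, 0, 0, 0, -1], [0, 0.005, 0.03, 0, 0, 0, -1], [0, 0, 0.04, 0, 0, 0, -1], [0, -0.03, 0.037, 0, 0, 0, -1], [0, -0.03, 0, 0, 0, 0, -1], [0, -0.02, 0, 0, 0, 0, -1], [0, 0, 0, 0, 0, 0, -1], [0, 0, 0, 0, 0, 0, -1], [0, 0, 0, 0, 0, 0, -1]]]'

```text
time: 20.75
tool_pos: [522.0, -192.1, 166.2]
tcp_rot: [-179.9, -0.0, 93.0]
ft_force: [0.3, -0.6, -0.1]
finger_gap: -0.2
grip_force: 0.0
```

```bash
python3 peg.py w8
cat > sh.py <<'E'
from h import *
m=load('w8'); g=cv2.imread('pics/w8.png'); p=proj(m,(550,-197.3,100)); print(p)
h=cv2.HoughCircles(cv2.medianBlur(cv2.cvtColor(g,6),3),cv2.HOUGH_GRADIENT,1,20,param1=80,param2=18,minRadius=28,maxRadius=50)
print([ (c,onz(m,c[:2],100)) for c in h[0] if np.hypot(*(c[:2]-p))<40])
E
python3 sh.py
```

```text
20.8 [ 522.13 -192.17  166.41] [-179.97   -0.03   93.  ] [-0.32 -0.12 -0.91] 0.05346623306518187
pred peg top/foot [325.36 141.67] [324.74 137.88] fork [423.25 142.01] shaker [359.86 217.69]
35 [315 128  22  24 387] [325.56 139.49]
50 [314 128  23  25 447] [325.23 140.01]
50 [333 174  13  19  86] [338.36 182.67]
[[ 99  94  97  96  98  98  97  95  96  94  96  97  93  94  97  94  96  98
   93]
 [ 97  95  96  98  98  98  96  95  96  94  95  95  93  93  96  94  96  97
   92]
 [ 98  96  98  98  99  97  96  88  78 114  97  88  91  60  95  92  95  96
   94]
 [ 97  96  98  97  97  96  79  46  58  67 126  77  71  90  98  94  95  96
   96]
 [ 99  96  97  99  98  81  73  38  56  61  76 167  68  69  94  94  95  97
   93]
 [ 99  95  97  98  88  71  83  50  54  60  62  82  94  66  79  94  97  97
   95]
 [ 98  95  97  98  80  71  83  55  50  61  63  77 110  64  65  90  97  96
   93]
 [ 99  97  97  97  96  68  73  39  50  62  61  77 109  62  60  85  96  96
   94]
 [ 98  96  99  95  88  39  35  42  59  64  64  82 107  55  56  81  96  96
   95]
 [ 99  96 100  98  48  38  37  50  64  67  66  86  86  50  54  81  96  94
   94]
 [ 97  96  98  96  68  40  45  61  67  67  80 108  57  38  59  85  96  93
   94]
 [ 98  96  97  98  92  61  65  67  68  82  84  64  35  42  72  95  97  93
   94]
 [ 96  95  97  98  97  77  73  78  84  93  46  36  37  59  85  96  96  94
   95]
 [ 97  98  96  97  98  98  74  58  44  37  38  46  65  88  94  95  97  94
   96]
 [ 97  97  96  98  97  97  96  94  83  77  80  82  88  96  95  94  98  94
   93]
 [ 73  97  96  97  97  98  94  97  95  94  96  96  92  95  93  94  97  92
   96]
 [ 72  86  88  97  97  97  95  97  96  95  98  94  93  94  92  95  95  95
   97]]
[359.85559514 217.6904335 ]
[(array([353.5, 208.5,  42.7], dtype=float32), array([ 544.80027681, -190.59850385,  100.        ])), (array([364.5, 225.5,  39.3], dtype=float32), array([ 553.97527823, -203.15008901,  100.        ]))]
```

```bash
cat > circ.py <<'E'
from h import *
def circ(name,X,r,half=25,s=6):
    m=load(name); g=cv2.imread(f'pics/{name}.png',0); n=int(2*half*s)
    mp=np.array([[proj(m,(X[0]-half+i/s,X[1]-half+j/s,X[2])) for i in range(n)] for j in range(n)],np.float32)
    w=cv2.GaussianBlur(cv2.remap(g,mp,None,cv2.INTER_CUBIC),(0,0),3)
    h=cv2.HoughCircles(w,cv2.HOUGH_GRADIENT_ALT,1,5,param1=60,param2=0.4,minRadius=int((r-1.3)*s),maxRadius=int((r+1.3)*s))
    print(name,[] if h is None else [np.r_[c[:2]/s+np.array(X[:2])-half,c[2]/s] for c in h[0][:4]])
E
python3 - <<'E'
from circ import *
for n in('w1','w2','w5','w7','w8'): circ(n,(601.9,-141.7,68),9.5)
for n in('w3','w4'): circ(n,(432.8,272.5,104),13)
E
```

```text
w1 []
w2 []
w5 []
w7 [array([ 601.73333397, -142.03333397,    9.85530376]), array([ 599.4       , -140.53333397,    8.6498394 ])]
w8 [array([ 599.23333397, -140.53333397,    8.65504551])]
w3 []
w4 [array([435.3       , 271.16666603,  13.07269001])]
```

arm_command --targets '[[[-0.015, 0.0464, 0.004, 0, 0, -0.157, 0.2], [-0.015, 0.0464, 0.003, 0, 0, -0.157, 0.2], [-0.015, 0.0464, 0.003, 0, 0, -0.157, 0.2], [-0.015, 0.0464, 0.003, 0, 0, -0.157, 0.2], [-0.015, 0.0464, 0.003, 0, 0, -0.157, 0.2], [-0.015, 0.0464, 0.003, 0, 0, -0.157, 0.2], [-0.015, 0.0464, 0.003, 0, 0, -0.157, 0.2], [-0.015, 0.0464, 0.003, 0, 0, -0.157, 0.2], [-0.015, 0.0464, 0.003, 0, 0, -0.157, 0.2], [-0.015, 0.0464, 0.003, 0, 0, -0.157, 0.2]]]'

```text
time: 22.05
tool_pos: [371.2, 272.9, 198.1]
tcp_rot: [-180.0, -0.0, 2.7]
ft_force: [-0.7, 0.8, -0.3]
finger_gap: 51.1
grip_force: 0.0
```

arm_command --targets '[[[0, 0, 0, 0, 0, 0, 0.1], [0, 0, 0, 0, 0, 0, 0.1], [0, 0, 0, 0, 0, 0, 0.1], [0, 0, 0, 0, 0, 0, 0.1]]]'

```text
time: 22.55
tool_pos: [372.6, 270.2, 197.7]
tcp_rot: [180.0, 0.0, 2.9]
ft_force: [0.2, 0.2, -0.2]
finger_gap: 46.8
grip_force: 0.0
```

Run:
```python
from circ import *
m=shot('w9'); print(proj(m,(433,272.5,104)),m["p"])
for z in(103,104): circ('w9',(433,272.5,z),13)
g=cv2.imread('pics/w9.png',0); x,y=(int(v) for v in proj(m,(433,272.5,104)))
print(g[y-28:y+29:3,x-30:x+31:3])
```

```text
22.6 [372.62 270.27 197.76] [180.    -0.     2.93] [ 0.06 -0.4  -0.12] 46.93072446443263
[321.54 120.11] [438.04 273.84 341.42]
w9 [array([431.67, 270.33,  12.9 ]), array([432.83, 272.83,  12.87])]
w9 [array([433.  , 272.83,  12.81])]
[[152 154 151 141 129 128 129 126 128 252 254 246 143 146 253 214 215 213
  215 215 215]
 [150 151 150 153 126 127 126 148 233 251 254 255 235 253 254 238 214 215
  217 217 219]
 [151 151 152 149 123 137 207 229 226 226 224 233 254 254 254 254 220 214
  216 216 217]
 [151 153 151 150 171 228 229 215 168 168 165 239 243 234 250 254 253 213
  213 215 217]
 [151 153 151 222 230 227 178 168 164 149 150 150 224 240 242 254 254 228
  214 214 217]
 [151 190 223 227 229 175 163 144 159 191 211 215 187 160 237 243 254 254
  214 215 217]
 [219 190 222 226 215 168 142 179 240 239 240 240 242 238 163 241 249 254
  250 217 218]
 [156 110 144 226 170 150 161 239 240 240 241 242 239 242 232 174 239 254
  254 218 217]
 [237 208 252 220 164 133 234 240 241 242 239 241 241 238 238 194 240 254
  254 254 218]
 [246 254 254 227 164 126 241 241 239 241 241 238 238 239 241 218 234 249
  254 254 239]
 [151 254 254 252 219 127 240 241 240 238 237 240 241 239 239 219 236 252
  254 252 254]
 [227 229 254 247 240 148 215 237 237 239 241 239 239 238 241 211 228 253
  252 143 166]
 [228 228 248 254 247 233 155 240 240 239 239 239 241 240 229 212 235 253
  254 147 222]
 [228 228 225 254 253 241 183 167 236 239 241 240 238 231 205 224 252 254
  254 254 246]
 [229 227 227 221 254 253 241 187 153 185 223 212 207 205 224 248 254 254
  248 218 219]
 [227 227 227 214 250 254 254 231 223 210 201 213 222 235 251 253 253 221
  216 215 219]
 [227 227 228 227 212 254 254 252 252 251 247 251 253 253 252 225 211 212
  214 213 211]
 [228 226 227 226 211 233 254 253 241 252 253 253 253 250 212 214 213 215
  213 213 214]
 [227 228 228 228 214 215 252 230 126 192 253 252 226 213 213 211 214 214
  215 212 213]]
```

arm_command --targets '[[[0.02, 0.001, 0, 0, 0, 0, 0.1], [0.02, 0.001, 0, 0, 0, 0, 0.1], [0.0204, 0.0005, 0, 0, 0, 0, 0.1], [0, 0, -0.025, 0, 0, 0, 0.1], [0, 0, -0.035, 0, 0, 0, 0.1], [0, 0, -0.035, 0, 0, 0, 0.1], [0, 0, -0.02, 0, 0, 0, 0.1], [0, 0, -0.006, 0, 0, 0, 0.1], [0, 0, 0, 0, 0, 0, 0.1], [0, 0, 0, 0, 0, 0, 0.1]]]' --force 100

```text
time: 23.85
tool_pos: [433.6, 273.8, 78.1]
tcp_rot: [-180.0, -0.1, 3.0]
ft_force: [0.5, -1.0, 0.1]
finger_gap: 47.3
grip_force: 0.0
```

arm_command --targets '[[[-0.0005, -0.0005, 0, 0, 0, 0, -0.2], [0, 0, 0, 0, 0, 0, -1], [0, 0, 0, 0, 0, 0, -1], [0, 0, 0, 0, 0, 0, -1], [0, 0, 0, 0, 0, 0, -1], [0, 0, 0, 0, 0, 0, -1]]]'

```text
time: 24.6
tool_pos: [432.7, 273.2, 78.0]
tcp_rot: [-180.0, -0.1, 3.0]
ft_force: [-2.2, -1.3, 6.1]
finger_gap: 22.7
grip_force: 97.9
```

arm_command --targets '[[[0, 0, 0.004, 0, 0, 0, -1], [0, 0, 0.005, 0, 0, 0, -1], [0, 0, 0.006, 0, 0, 0, -1], [0, 0, 0.006, 0, 0, 0, -1], [0, 0, 0, 0, 0, 0, -1]]]'

```text
time: 25.22
tool_pos: [432.7, 273.3, 98.8]
tcp_rot: [-180.0, -0.1, 3.0]
ft_force: [0.6, 0.8, -2.0]
finger_gap: 23.1
grip_force: 99.3
```

arm_command --targets '[[[0, 0, 0.02, 0, 0, 0, -1], [0, 0, 0.035, 0, 0, 0, -1], [0, 0, 0.03, 0, 0, 0, -1], [0.005, -0.02, 0, 0, 0, 0, -1], [0.01, -0.04, 0, 0, 0, 0, -1], [0.01, -0.04, 0, 0, 0, 0, -1], [0.01, -0.04, 0, 0, 0, 0, -1], [0.01, -0.04, 0, 0, 0, 0, -1], [0.01, -0.04, 0, 0, 0, 0, -1], [0.01, -0.04, 0, 0, 0, 0, -1]]]'

```text
time: 26.48
tool_pos: [497.2, 11.7, 182.7]
tcp_rot: [-180.0, -0.0, 3.0]
ft_force: [0.0, 0.2, -1.1]
finger_gap: 22.9
grip_force: 99.3
```

arm_command --targets '[[[0.01, -0.04, 0, 0, 0, 0, -1], [0.01, -0.04, 0, 0, 0, 0, -1], [0.01, -0.04, 0, 0, 0, 0, -1], [0.01, -0.035, 0, 0, 0, 0, -1], [0.01, -0.04, 0, 0, 0, 0, -1], [0, 0, 0, 0, 0, 0, -1], [0, 0, 0, 0, 0, 0, -1], [0, 0, 0, 0, 0, 0, -1], [0, 0, 0, 0, 0, 0, -1]]]'

```text
time: 27.6
tool_pos: [547.1, -181.1, 182.9]
tcp_rot: [-180.0, -0.0, 3.1]
ft_force: [0.3, -0.5, -1.2]
finger_gap: 22.9
grip_force: 99.3
```

Run:
```python
from circ import *
m=shot('w10'); p=proj(m,(601.9,-141.7,68)); print(p,m["p"])
for z in(67,68,69): circ('w10',(602,-141.7,z),9.5)
g=cv2.imread('pics/w10.png',0); x,y=(int(v) for v in p)
print(g[y-20:y+21:2,x-20:x+21:2])
```

```text
27.65 [ 547.17 -181.21  182.93] [180.    -0.01   3.06] [-0.01 -0.96 -0.94] 23.092548020164326
[276.8 124.4] [ 612.54 -177.33  326.59]
w10 []
w10 [array([ 602.83, -141.7 ,    9.29])]
w10 []
[[137 137 137 137 137 135 136 135 136 135 134 135 135 135 134 134 134 135
  135 135 135]
 [135 133 135 135 134 133 133 136 135 135 134 134 134 135 135 136 135 134
  134 134 133]
 [131 132 133 132 132 132 132 133 135 134 136 134 135 134 134 134 136 135
  134 135 135]
 [138 137 137 135 136 138 136 136 137 138 137 138 137 136 138 135 136 136
  136 135 137]
 [136 136 136 134 135 135 134 134 132 123 121 128 122 133 132 134 134 134
  134 134 135]
 [134 133 134 134 133 133 131 127 109  99  82  64 102 108 127 134 134 133
  136 135 136]
 [132 136 135 136 137 134 118 129 133  73  58 127 132 115 105 127 135 135
  134 134 135]
 [123 132 130 130 130 126 101 106  78  50 108 129 132 128 136 109 125 131
  130 130 130]
 [ 86  85 108 132 132 109 103  92  63  68 130 129 131 130 134 130 115 134
  134 134 135]
 [ 86  86  88 134 130  98 107  87  60  77 128 130 131 129 135 136 113 136
  136 135 137]
 [ 87  87  87  95  97
[... 258 characters left out ...]
3  87  84  79  56  96  98  84  61  78 115 119 119  98 131 135
  135 133 134]
 [ 86  87  88  88  88  86  81  70  95 107  91  73  77 107 100 124 137 137
  136 136 136]
 [ 88  87  86  87  88  87  88  81  77  87  95 101  96  96 120 134 136 137
  137 138 137]
 [ 89  89  88  88  89  88  89  88  91  90 106 110 125 130 138 137 139 139
  136 136 127]
 [ 87  86  86  89  88  87  87  88  88  87 137 136 137 139 137 137 138 137
  134 120 111]
 [ 87  89  88  87  87  86  85  88  85  86  96 102 134 135 136 135 137 136
  132  89  87]
 [ 92  93  86  85  87  87  86  87  86  88  87  85  87 104 122 135 135 124
  107  88  87]
 [136 124  88  87  87  88  87  89  88  88  87  87  87  88 114 136 136 117
   88  90  88]]
```

arm_command --targets '[[[0.015, 0.01, 0, 0, 0, 0, -1], [0.02, 0.015, 0, 0, 0, 0, -1], [0.0199, 0.0143, 0, 0, 0, 0, -1], [0, 0, 0, 0, 0, 0, -1], [0, 0, -0.015, 0, 0, 0, -1], [0, 0, -0.015, 0, 0, 0, -1], [0, 0, -0.008, 0, 0, 0, -1], [0, 0, 0, 0, 0, 0, -1], [0, 0, 0, 0, 0, 0, -1], [0, 0, 0, 0, 0, 0, -1]]]'

```text
time: 28.9
tool_pos: [602.4, -142.9, 145.6]
tcp_rot: [180.0, -0.1, 3.0]
ft_force: [-0.1, 0.6, -1.4]
finger_gap: 23.1
grip_force: 99.4
```

arm_command --targets '[[[-0.0003, 0.001, 0, 0, 0, 0, -1], [0, 0, -0.004, 0, 0, 0, -1], [0, 0, -0.004, 0, 0, 0, -1], [0, 0, -0.004, 0, 0, 0, -1], [0, 0, 0, 0, 0, 0, -1], [0, 0, 0, 0, 0, 0, -1]]]'

```text
time: 29.65
tool_pos: [601.7, -141.7, 132.8]
tcp_rot: [-180.0, 0.0, 3.0]
ft_force: [0.1, -0.4, -1.0]
finger_gap: 23.4
grip_force: 99.4
```

arm_command --targets '[[[0, 0, -0.004, 0, 0, 0, -1], [0, 0, -0.004, 0, 0, 0, -1], [0, 0, -0.004, 0, 0, 0, -1], [0, 0, 0, 0, 0, 0, -1], [0, 0, 0, 0, 0, 0, -1]]]'

```text
time: 30.28
tool_pos: [601.7, -141.7, 120.8]
tcp_rot: [-180.0, 0.0, 3.0]
ft_force: [0.5, 1.0, -1.0]
finger_gap: 23.5
grip_force: 99.4
```

arm_command --targets '[[[0, 0, -0.004, 0, 0, 0, -1], [0, 0, -0.004, 0, 0, 0, -1], [0, 0, -0.004, 0, 0, 0, -1], [0, 0, 0, 0, 0, 0, -1], [0, 0, 0, 0, 0, 0, -1]]]'

```text
time: 30.9
tool_pos: [601.7, -141.7, 108.8]
tcp_rot: [180.0, 0.0, 3.0]
ft_force: [0.7, -0.3, -2.0]
finger_gap: 23.2
grip_force: 99.4
```

arm_command --targets '[[[0, 0, -0.004, 0, 0, 0, -1], [0, 0, -0.004, 0, 0, 0, -1], [0, 0, -0.004, 0, 0, 0, -1], [0, 0, 0, 0, 0, 0, -1]]]'

```text
time: 31.4
tool_pos: [601.3, -141.5, 96.1]
tcp_rot: [-180.0, 0.1, 3.0]
ft_force: [-0.7, -1.0, -0.8]
finger_gap: 23.0
grip_force: 99.4
```

arm_command --targets '[[[0, 0, -0.004, 0, 0, 0, -1], [0, 0, -0.004, 0, 0, 0, -1], [0, 0, -0.004, 0, 0, 0, -1], [0, 0, -0.003, 0, 0, 0, -1], [0, 0, 0, 0, 0, 0, -1]]]'

```text
time: 32.02
tool_pos: [601.4, -141.9, 80.9]
tcp_rot: [180.0, 0.0, 3.0]
ft_force: [1.0, -2.4, -5.6]
finger_gap: 22.6
grip_force: 98.9
```

arm_command --targets '[[[0, 0, -0.003, 0, 0, 0, -1], [0, 0, -0.001, 0, 0, 0, -1], [0, 0, 0, 0, 0, 0, -1]]]'

```text
time: 32.4
tool_pos: [601.8, -141.6, 78.1]
tcp_rot: [-180.0, -0.0, 3.0]
ft_force: [-0.5, -0.4, 0.9]
finger_gap: 23.1
grip_force: 99.7
```

arm_command --targets '[[[0, 0, -0.001, 0, 0, 0, -1], [0, 0, -0.001, 0, 0, 0, -1], [0, 0, 0, 0, 0, 0, -1]]]'

```text
time: 32.78
tool_pos: [602.3, -141.8, 78.0]
tcp_rot: [180.0, -0.1, 3.0]
ft_force: [-7.2, 0.8, 14.3]
finger_gap: 22.9
grip_force: 101.4
```

arm_command --targets '[[[0, 0, 0.0015, 0, 0, 0, -1], [0, 0, 0, 0, 0, 0, -0.2], [0, 0, 0, 0, 0, 0, 0.1], [0, 0, 0, 0, 0, 0, 0.1], [0, 0, 0, 0, 0, 0, 0.1], [0, 0, 0.02, 0, 0, 0, 0.1], [0, 0, 0.04, 0, 0, 0, 0.1], [0, 0, 0.04, 0, 0, 0, 0.1], [-0.03, -0.01, 0.02, 0, 0, 0, 0.1], [-0.03, -0.01, 0, 0, 0, 0, 0.1]]]'

```text
time: 34.02
tool_pos: [543.0, -162.5, 202.0]
tcp_rot: [179.8, -0.3, 3.0]
ft_force: [0.1, 0.2, -0.9]
finger_gap: 47.4
grip_force: 0.0
```

arm_command --targets '[[[0, 0, 0, 0, 0, 0, 0.1], [0, 0, 0, 0, 0, 0, 0.1], [0, 0, 0, 0, 0, 0, 0.1]]]'

```text
time: 34.4
tool_pos: [542.4, -161.4, 197.5]
tcp_rot: [-180.0, -0.0, 3.0]
ft_force: [-0.5, -0.4, -0.3]
finger_gap: 47.0
grip_force: 0.0
```

Run:
```python
from circ import *
m=shot('w11')
for z in(98,102,104,108): circ('w11',(602,-141.8,z),13)
# shaker and pepper rims, peg
circ('w11',(550,-197.3,100),25.2,40,4)
g=cv2.imread('pics/w11.png',0);p=proj(m,(522.4,-145.7,85));print(p,proj(m,(522.4,-145.7,49)))
n,l,st,c=cv2.connectedComponentsWithStats((g<40).astype(np.uint8))
print([(st[i],c[i]) for i in range(1,n) if st[i,4]>60 and np.hypot(*(c[i]-p))<50])
t=cam("top"); im=viewer.snapshot("top"); cv2.imwrite("pics/t2.png",im[:,:,::-1])
for n,X in dict(block=(433,272.7,68),pin=(602,-141.8,104),shaker=(550,-197.3,100),old_shaker=(504,109,96)).items():
    u,v=proj(t,X).astype(int); print(n,(u,v),im[v-1:v+2,u-1:u+2].mean((0,1)))
```

```text
34.45 [ 542.26 -161.35  197.26] [-179.99    0.      3.03] [-1.62 -0.85 -0.67] 47.15719744175995
w11 [array([ 603.  , -141.47,   12.96]), array([ 600.83, -146.47,   13.  ]), array([ 606.33, -137.3 ,   12.96])]
w11 []
w11 [array([ 602.67, -142.97,   12.79]), array([ 599.5 , -141.47,   12.87]), array([ 605.67, -141.63,   13.06]), array([ 601.17, -146.63,   12.94])]
w11 [array([ 600.58, -143.3 ,   12.84]), array([ 601.17, -140.8 ,   12.78]), array([ 605.17, -143.97,   13.16]), array([ 606.17, -138.13,   12.79])]
w11 [array([ 551.75, -197.8 ,   24.8 ]), array([ 557.25, -191.05,   25.18]), array([ 563.  , -195.05,   25.27])]
[301.31 212.33] [303.45 200.85]
[(array([292, 195,  20,  21, 182], dtype=int32), array([302.16, 202.14]))]
block (np.int64(228), np.int64(267)) [106.44  98.67  89.89]
pin (np.int64(381), np.int64(202)) [171.33 156.22 141.67]
shaker (np.int64(402), np.int64(221)) [74.33 66.56 54.  ]
old_shaker (np.int64(288), np.int64(240)) [152.56 137.89 116.78]
```

```bash
python3 -c "from bench import job;print(job.hand_in())"
```

```text
the job is handed in; nothing more can be done
None
```

The job is handed in at 34.5 s: the shaker stands in the empty bay and the bar is shut at its stop. The pin is through fork and eye, at the same tool height as when it was parked with its collar on the block. I judged the seating from position and force readings, because the 10 pictures were used up, and no verdict came back.

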